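# Line up the gift boxes on a leather stall's display board

### The job

Dress the display board: nudge the three small square leather boxes into an even row against the wooden back rail, one centred in front of each brass peg and square to the rail. Slide them along the board rather than lifting them; the round box is not part of the row.

Things in the scene. Friction and masses are not known exactly. Their poses are not given: they have to be found in the camera images.
- box_a_centre (a point): one of three identical square gift boxes in brown leather, 44 x 44 mm, 36 mm high, about 70 g, closed, upright on the board; this point is its centre, 18 mm above its underside; z up, x and y square to its flat sides. A round box of the same leather (46 mm across, 36 mm high) stands among them and is not for the row
- box_b_centre (a point): another of the three square boxes, same as box_a. At the start the square boxes and the round one stand in four columns some 100 mm apart (board y about -150, -50, 50, 150 mm, x -85 to -20 mm), in any order, turned up to 20 degrees; nothing stands between them and the rail
- box_c_centre (a point): another of the three square boxes, same as box_a. An awl, 14 mm high, lies along the board's front edge, in front of the boxes (board x about -134 mm)
- board: fixed wooden display board, 300 x 420 x 12 mm thick; origin: centre of its underside on the table; z up, x away from the robot to the back rail, y along the rail. Dark rail: full width, 12 mm thick, front face at x = 107 mm, top at z = 32 mm. Three brass pegs stand on it, 10 mm across, 14 mm high, at y = -100, 0, 100 mm. A box touching the rail has its centre at x = 85 mm
Mind the look-alikes: they are no part of the job. What is shaped like the part that bears box_c_centre but blue is not meant. Leave any purple look-alike of the part that bears box_b_centre alone.

How it is judged:
At the end, for the whole second after the job is handed in: In front of each of the three pegs stands one square box: its centre within 15 mm of the peg's line along the rail and at most 15 mm short of touching the rail (centre at x = 70 to 98 mm on the board); each box is square to the rail within about 10 degrees, upright on the board and at rest (((x of box_a_centre in the frame of board between 0.07 and 0.098 m and y of box_a_centre in the frame of board between -0.115 and -0.085 m) or (x of box_b_centre in the frame of board between 0.07 and 0.098 m and y of box_b_centre in the frame of board between -0.115 and -0.085 m) or (x of box_c_centre in the frame of board between 0.07 and 0.098 m and y of box_c_centre in the frame of board between -0.115 and -0.085 m)) and ((x of box_a_centre in the frame of board between 0.07 and 0.098 m and y of box_a_centre in the frame of board between -0.015 and 0.015 m) or (x of box_b_centre in the frame of board between 0.07 and 0.098 m and y of box_b_centre in the frame of board between -0.015 and 0.015 m) or (x of box_c_centre in the frame of board between 0.07 and 0.098 m and y of box_c_centre in the frame of board between -0.015 and 0.015 m)) and ((x of box_a_centre in the frame of board between 0.07 and 0.098 m and y of box_a_centre in the frame of board between 0.085 and 0.115 m) or (x of box_b_centre in the frame of board between 0.07 and 0.098 m and y of box_b_centre in the frame of board between 0.085 and 0.115 m) or (x of box_c_centre in the frame of board between 0.07 and 0.098 m and y of box_c_centre in the frame of board between 0.085 and 0.115 m)) and (angle between the x axis of box_a_centre and the x axis of board, either way round below 0.19 rad or angle between the x axis of box_a_centre and the y axis of board, either way round below 0.19 rad) and angle between each of box_a_centre, box_b_centre, box_c_centre's own z axis and vertical below 0.15 rad and linear speed of each of box_a, box_b, box_c below 0.02 m/s and z of each of box_a_centre, box_b_centre, box_c_centre in the frame of board below 0.036 m and (angle between the x axis of box_b_centre and the x axis of board, either way round below 0.19 rad or angle between the x axis of box_b_centre and the y axis of board, either way round below 0.19 rad) and (angle between the x axis of box_c_centre and the x axis of board, either way round below 0.19 rad or angle between the x axis of box_c_centre and the y axis of board, either way round below 0.19 rad)).
It fails at once if a square box is lifted more than 30 mm off the board (z of any of box_a_centre, box_b_centre, box_c_centre in the frame of board above 0.06 m).
It also fails if it takes over 54 s, if anything falls off the work surface, if the arm or the gripper's body presses on something with over 40 N, if the wrist force passes 120 N, or if a joint passes its speed limit or range.

### The arm

A 6-joint arm with a two-finger parallel gripper is mounted at the origin on the work surface. World frame = base frame: x ahead of the robot, y to its left, z up, the work surface at z = 0. Lengths are in m, angles in rad, forces in N, time in s.
With the tool pointing down it reaches from about 0.25 to 0.775 m from the base axis. Payload 4 kg.
Tool frame: the origin (TCP) lies midway between the tips of the shut fingers; the grasp point (between the pads) lies 19 mm behind it; z points along the fingers, y is the direction in which the jaws open and shut (so a half turn about z gives the same grasp; the last joint's range is limited). The gripper opens to 94 mm and grips with 3 to 60 N. Pads are 16 mm wide; open, the fingers measure 119 mm over their backs; the gripper's body (75 mm by 177 mm) begins 78 mm behind the grasp point.
Start: joints at [1.218, 0.087, 1.371, -0, 1.684, -0.103], TCP at [0.136, 0.533, 0.206] pointing down, gripper open.
Joint ranges: [-3.1, 3.1], [-0.76, 2.03], [0.27, 2.55], [-1.08, 4.22], [0.17, 2.65], [-2.57, 2.57]. Speed limits (rad/s): [2.79, 2.79, 3.14, 3.14, 3.14, 3.14].

### API

Orientations are given as [roll, pitch, yaw] about the fixed x, y, z axes, in that order (R = Rz(yaw) Ry(pitch) Rx(roll)).
In Python, from bench import get_obs, snapshot, ticket gives the robot as it stands.
- The arm moves only by the shell command python3 -m creep 'ROWS' [OPENING]. ROWS is JSON, a list that holds one entry, the list of rows, each a list of 4 numbers: the shift along the tool's x, y, z in mm, then the turn about the tool's z in degrees. A call has 1 to 8 rows; each row shifts and turns the commanded pose from where the row before left it, along the tool's axes as they then stand; what a row does not reach is not made up. A row lasts 1/8 s, in which the tool goes at most 62.5 mm and 10.7 degrees, less where a joint would pass 70% of its speed; a pose out of reach is approached as far as the arm can. A call with a gripper value outside its range is refused whole. OPENING is the opening, from 0 (shut) to 1 (fully open), set as the call begins (- or left out, the last holds). The fingers move at their own pace and stop on an object; the grip force is fixed at half the most. Time passes only in rows, so rows that do not move let the fingers close. It gives the time, the measured TCP pose, the force and the opening at its end, in the units of the state.
- get_obs(): the state, without advancing time (a new reading comes with each control period).
- snapshot(name): name is "scene" or "top" or "wrist"; returns a dict with "color" (384x512x3 uint8, red, green, blue), "depth" (384x512 float32, m along the optical axis (not along the pixel's ray), 0 where there is no reading), "fx", "fy", "cx", "cy" (pixels), "extrinsics" (4x4, takes a point from world to camera coordinates). Camera axes: x right, y down, z forward; pixel columns grow to the right and rows downward; lengths in m; the calibration is good to about 2 mm. A picture is of the moment at which its call begins.
- ticket.close_job(): hands the job in, once; it reports no verdict.
The state is a dict: "time": time; "joint_positions": joint angles; "qvel": joint speeds; "joint_torque": joint torques, N m; "tool_pos": TCP position; "ee_rot": TCP orientation; "wrist_force": force on the tool from outside, world axes, zero at the start; "wrist_torque": the same for the moment, N m; "width": finger opening in m.
Only numpy, scipy, OpenCV 4.12 (cv2) and the standard library are available. Lean on these libraries where they do the work, as an engineer would, in place of code of your own. Each camera call takes 0.05 s, during which the arm holds its last target. There are 200 camera calls.

## Working session

There is one attempt and no reset: what is moved stays moved. The work goes in short steps, Python scripts to look and compute and a shell command to move; the robot and the scene stay as the last step left them, time stands still between calls to the robot, and variables do not carry over. Pictures are saved under pics/ and viewed, on a budget of 10 in all, crops included, one or two more only if the job needs it, and the job is handed in when it is done.

```bash
mkdir -p pics; ls; python3 - <<'E'
from bench import get_obs,snapshot
import cv2,numpy as np
o=get_obs();print({k:np.round(v,3) for k,v in o.items()})
s=snapshot("top");cv2.imwrite("pics/top1.png",cv2.resize(s["color"][...,::-1],(800,600)))
np.savez("top1.npz",**s)
print(s["fx"],s["cx"],s["cy"],np.round(s["extrinsics"],3))
E
```

```text
pics
{'time': np.float64(0.0), 'joint_positions': array([ 1.218,  0.088,  1.372, -0.   ,  1.684, -0.103]), 'qvel': array([ 0.002, -0.001,  0.003,  0.001,  0.002, -0.002]), 'joint_torque': array([ 1.0000e-03, -3.4019e+01, -3.0242e+01,  7.2000e-02,  3.3000e-02,
       -0.0000e+00]), 'tool_pos': array([0.136, 0.532, 0.204]), 'ee_rot': array([-3.139, -0.   ,  2.892]), 'wrist_force': array([-0.32 ,  0.679,  0.537]), 'wrist_torque': array([ 0.008,  0.028, -0.048]), 'width': np.float64(0.094)}
408.6951228092645 260.009797986716 188.70738722460683 [[-0.027 -0.999 -0.022 -0.025]
 [-0.991  0.03  -0.128  0.542]
 [ 0.129  0.019 -0.991  0.923]
 [ 0.     0.     0.     1.   ]]
```

View pics/top1.png

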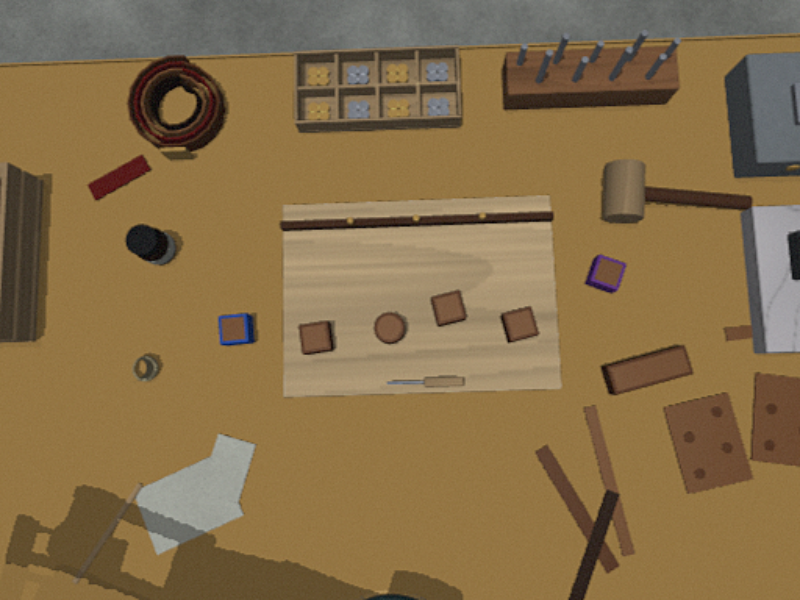

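The top view shows the board (corners about 283,206 / 549,195 / 560,388 / 284,397). The square boxes are at (316,337), (449,308) and (520,324), the round one is at (390,327), and the pegs are at (350,220), (416,218) and (482,215). The blue and purple boxes are off the board. Next I'll measure them.

```bash
cat > h.py <<'E'
from bench import get_obs,snapshot
import cv2,numpy as np
def world(s):
    v,u=np.mgrid[0:384,0:512];d=s["depth"]
    P=np.stack([(u-s["cx"])/s["fx"]*d,(v-s["cy"])/s["fy"]*d,d,np.ones_like(d)],-1)
    return P@np.linalg.inv(s["extrinsics"]).T
def ray(s,u,v,z):
    E=np.linalg.inv(s["extrinsics"]);r=E[:3,:3]@[(u-s["cx"])/s["fx"],(v-s["cy"])/s["fy"],1]
    o=E[:3,3];return o+r*(z-o[2])/r[2]
class Board:
    def __init__(b,o,yaw): b.o=np.array(o);b.yaw=yaw;c,s_=np.cos(yaw),np.sin(yaw);b.R=np.array([[c,-s_],[s_,c]])
    def to(b,p): return (np.asarray(p)[:2]-b.o)@b.R
    def fr(b,p): return b.R@np.asarray(p)+b.o
def boxes(s,b,zlo=.038,zhi=.058):
    W=world(s);q=(W[...,:2]-b.o)@b.R
    m=(s["depth"]>0)&(W[...,2]>zlo)&(W[...,2]<zhi)&(abs(q[...,1])<.21)&(q[...,0]>-.12)&(q[...,0]<.104)
    n,l,st,c=cv2.connectedComponentsWithStats(m.astype(np.uint8),connectivity=4);out=[]
    for i in range(1,n):
        if st[i,4]<60: continue
        r=cv2.minAreaRect((q[l==i]*1000).astype(np.float32));out.append((np.round(r[0],1),np.round(r[1],1),round((r[2]+45)%90-45,1),st[i,4]))
    return out
E
python3 - <<'E'
from h import *
s=dict(np.load("top1.npz"))
k=.64
C=[ray(s,u*k,v*k,.012)[:2] for u,v in [(284,397),(560,388)]]
P=[ray(s,u*k,v*k,.046)[:2] for u,v in [(350,220),(416,217),(482,214)]]
print(np.round(C,4),np.round(P,4))
d=P[0]-P[2];yaw=np.arctan2(-d[0],d[1]);d2=C[0]-C[1];print(yaw,np.arctan2(-d2[0],d2[1]),np.hypot(*d))
b=Board([0,0],yaw);o=P[1]-b.R@[.113,0];o2=(C[0]+C[1])/2+b.R@[.15,0];print(o,o2)
b=Board((o+o2)/2,yaw)
for x in boxes(s,b):print(x, np.round(b.fr(x[0]/1000),4))
for z in(.012,): 
  W=world(s);print("board z",np.median(W[190:200,200:300,2]))
E
```

```text
[[ 0.3939  0.1484]
 [ 0.3962 -0.2672]] [[ 0.6558  0.0405]
 [ 0.6572 -0.0591]
 [ 0.6585 -0.1583]]
0.013553479003866635 0.005426079115076787 0.19886819748510298
[ 0.54418387 -0.06060069] [ 0.54503125 -0.05735239]
(array([-25.3, -44.1]), array([43.5, 43.9]), 11.8, np.int32(367)) [ 0.5199 -0.1034]
(array([ -54. , -148.3]), array([43.8, 44.3]), 11.8, np.int32(376)) [ 0.4926 -0.208 ]
(array([-51.9,  44.1]), array([44. , 43.8]), -2.9, np.int32(307)) [ 0.4921 -0.0156]
(array([-60.6, 154.8]), array([43.9, 44.3]), 6.0, np.int32(368)) [0.4819 0.095 ]
board z 0.011451894108448157
```

```bash
cat >> h.py <<'E'
B=Board([.5446,-.0598],.010)
def plan(x,y,deg,z=None):
    "board mm / deg -> tool turn, then shift in the turned tool axes"
    o=get_obs();psi=o["ee_rot"][2];tgt=np.pi+B.yaw+np.radians(deg)
    turn=(psi-tgt+np.pi)%(2*np.pi)-np.pi
    d=(B.fr([x/1000,y/1000])-o["tool_pos"][:2])*1000
    print("turn %.1f shift x %.1f y %.1f dz %s tcp z %.1f board %s"%(np.degrees(turn),d@[np.cos(tgt),np.sin(tgt)],d@[np.sin(tgt),-np.cos(tgt)],None if z is None else round(o["tool_pos"][2]*1000-z,1),o["tool_pos"][2]*1000,np.round(B.to(o["tool_pos"])*1000,1)))
E
python3 - <<'E'
from h import *
s=dict(np.load("top1.npz"))
for x in boxes(s,B):print(x)
plan(-60.6,154.8,6.0,22)
E
```

```text
(array([-25.2, -43.4]), array([43.5, 43.9]), 12.0, np.int32(367))
(array([ -53.5, -147.7]), array([43.8, 44.3]), 12.0, np.int32(376))
(array([-52.1,  44.8]), array([44. , 43.8]), -2.7, np.int32(307))
(array([-61.2, 155.4]), array([43.9, 44.3]), 6.2, np.int32(368))
turn -20.9 shift x -294.3 y -474.8 dz 182.3 tcp z 204.3 board [-402.9  596.3]
```

```bash
python3 -m creep '[[[0,0,0,-10.5],[0,0,0,-10.4],[-29,-47,5,0],[-29,-47,5,0],[-29,-47,5,0],[-29,-47,5,0],[-29,-47,5,0],[-29,-47,5,0]]]' 0.68
python3 -m creep '[[[-29,-47,15,0],[-29,-47,15,0],[-29,-47,15,0],[-20,-34,10,0],[0,0,0,0],[0,0,0,0]]]' 
python3 - <<'E'
from h import *
plan(-61.2,155.4,6.2,22)
s=snapshot("wrist");cv2.imwrite("pics/w1.png",s["color"][...,::-1])
E
```

```text
time: 1.05
tool_pos: [0.3416, 0.2711, 0.1747]
ee_rot: [-3.141, -0.001, -3.026]
wrist_force: [0.4, 0.2, 0.9]
width: 0.0637
time: 1.8
tool_pos: [0.467, 0.1116, 0.1202]
ee_rot: [3.141, -0.001, -3.027]
wrist_force: [0.6, 0.3, 0.3]
width: 0.0637
turn -0.2 shift x -12.8 y -18.3 dz 98.2 tcp z 120.2 board [-75.9 172.2]
```

View pics/w1.png

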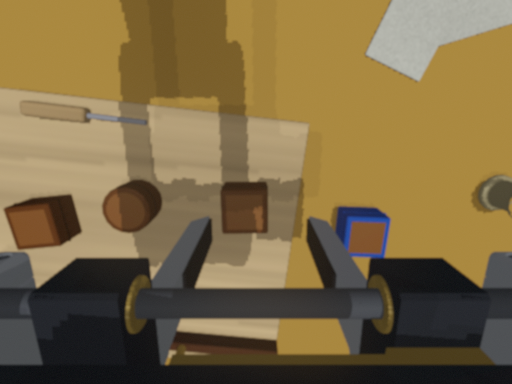

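The wrist view shows the box top at (245,207), square with the jaws. The blue box at (365,235) is well off to the right. I'll correct the offset, check once with wrist depth, then go down.

```bash
python3 -m creep '[[[-13,-18,0,0],[0,0,30,0],[0,0,0,0]]]'
python3 - <<'E'
from h import *
s=snapshot("wrist")
for x in boxes(s,B):print(x)
plan(-61.2,155.4,6.2,22)
E
```

```text
time: 2.22
tool_pos: [0.4812, 0.0945, 0.0886]
ee_rot: [-3.142, -0.004, -3.026]
wrist_force: [-0.0, 0.3, 0.6]
width: 0.0639
(array([-53.6,  51.1]), array([45.1, 45. ]), -20.2, np.int32(2550))
(array([-63.4, 160.8]), array([44.2, 44.1]), 6.4, np.int32(2835))
(array([-27.5, -37.2]), array([43.9, 45. ]), 10.8, np.int32(2887))
turn -0.2 shift x 0.2 y 0.3 dz 68.0 tcp z 90.0 board [-60.9 155.1]
```

```bash
python3 -m creep '[[[1,4,0,0],[0,0,34,0],[0,0,33,0],[0,0,0,0],[0,0,0,0]]]'
python3 -m creep '[[[0,0,0,0],[0,0,0,0],[0,0,0,0],[0,0,0,0]]]' 0.3
python3 - <<'E'
from h import *
s=snapshot("top");cv2.imwrite("pics/top2.png",s["color"][100:290,150:400,::-1].repeat(3,0).repeat(3,1))
plan(-61.2,155.4,6.2,22)
for x in boxes(s,B):print(x)
E
```

```text
time: 2.9
tool_pos: [0.4824, 0.099, 0.0254]
ee_rot: [3.142, 0.003, -3.026]
wrist_force: [0.7, 0.4, 0.2]
width: 0.064
time: 3.4
tool_pos: [0.4819, 0.0988, 0.0246]
ee_rot: [3.141, 0.002, -3.027]
wrist_force: [0.2, 0.1, 5.2]
width: 0.0439
turn -0.2 shift x 0.5 y -3.8 dz 2.6 tcp z 24.6 board [-61.1 159.3]
(array([-25.2, -43.3]), array([43.8, 43.8]), 11.7, np.int32(365))
(array([ -53.3, -147.7]), array([43.8, 44.3]), 12.6, np.int32(375))
(array([-52.1,  44.7]), array([43.9, 43.9]), -2.7, np.int32(306))
```

View pics/top2.png

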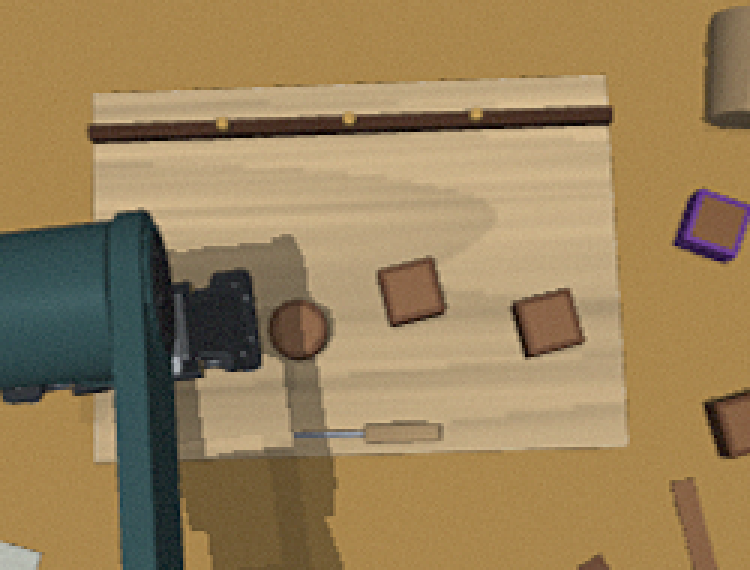

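The box is gripped (44 mm opening). Robot-frame y reads about 4 mm more than top-camera y, so I'll aim 3–4 mm higher in y.

```bash
python3 -m creep '[[[0,0,0,6],[-18,-6,0,0],[-18,-8,0,0],[-18,-8,0,0],[-18,-8,0,0],[-18,-8,0,0],[-18,-8,0,0],[0,0,0,0]]]'
python3 - <<'E'
from h import *
plan(83,103,0,24)
E
```

```text
time: 4.45
tool_pos: [0.592, 0.053, 0.0247]
ee_rot: [-3.141, 0.004, -3.132]
wrist_force: [2.8, -2.2, 4.4]
width: 0.0439
turn -0.0 shift x -34.5 y -9.3 dz 0.7 tcp z 24.7 board [ 48.5 112.3]
```

```bash
python3 -m creep '[[[-15,-5,0,0],[-13,-4,0,0],[-4,0,0,0],[0,0,0,0]]]'; python3 -m creep '[[[-3,0,0,0],[0,0,0,0]]]'
python3 - <<'E'
from h import *
plan(83,103,0,24)
E
```

```text
time: 4.95
tool_pos: [0.6211, 0.045, 0.0247]
ee_rot: [-3.141, -0.001, -3.131]
wrist_force: [-3.8, -0.2, 6.8]
width: 0.0434
time: 5.2
tool_pos: [0.6237, 0.0451, 0.0247]
ee_rot: [-3.141, -0.002, -3.131]
wrist_force: [-3.6, 0.0, 7.8]
width: 0.044
turn 0.0 shift x -2.8 y -1.1 dz 0.7 tcp z 24.7 board [ 80.2 104.1]
```

```bash
python3 -m creep '[[[0,0,0,0],[0,0,0,0],[0,0,0,0],[0,0,-40,0],[0,0,-40,0],[0,0,0,-6],[0,0,0,-6],[0,0,0,0]]]' 0.66
python3 - <<'E'
from h import *
plan(-26,-39,12,24)
E
```

```text
time: 6.2
tool_pos: [0.6245, 0.0451, 0.1031]
ee_rot: [3.141, -0.0, -2.923]
wrist_force: [0.2, 0.2, 1.1]
width: 0.062
turn -0.1 shift x 134.4 y -117.8 dz 79.1 tcp z 103.1 board [ 81.  104.1]
```

```bash
python3 -m creep '[[[33,-29,0,0],[34,-29,0,0],[34,-30,0,0],[34,-30,0,0],[0,0,0,0],[0,0,0,0]]]'
python3 - <<'E'
from h import *
plan(-26,-39,12,24)
s=snapshot("wrist")
for x in boxes(s,B):print(x)
s=snapshot("top");cv2.imwrite("pics/top3.png",s["color"][100:290,150:400,::-1].repeat(3,0).repeat(3,1))
for x in boxes(s,B):print(x)
E
```

```text
time: 6.95
tool_pos: [0.5189, -0.0991, 0.1034]
ee_rot: [3.141, 0.001, -2.923]
wrist_force: [-0.1, -1.3, 0.6]
width: 0.0619
turn -0.1 shift x -0.1 y 0.0 dz 79.4 tcp z 103.4 board [-26.1 -39. ]
(array([ -54.9, -142.6]), array([43.9, 44.6]), 12.2, np.int32(2996))
(array([-53.5,  49.9]), array([45.1, 45. ]), 44.2, np.int32(2250))
(array([-27.2, -38.5]), array([44.2, 44.1]), 11.7, np.int32(2529))
(array([ 80. , 100.1]), array([43.1, 44.5]), -0.5, np.int32(357))
(array([ -53.9, -166. ]), array([17.6, 46.8]), -16.1, np.int32(99))
```

View pics/top3.png

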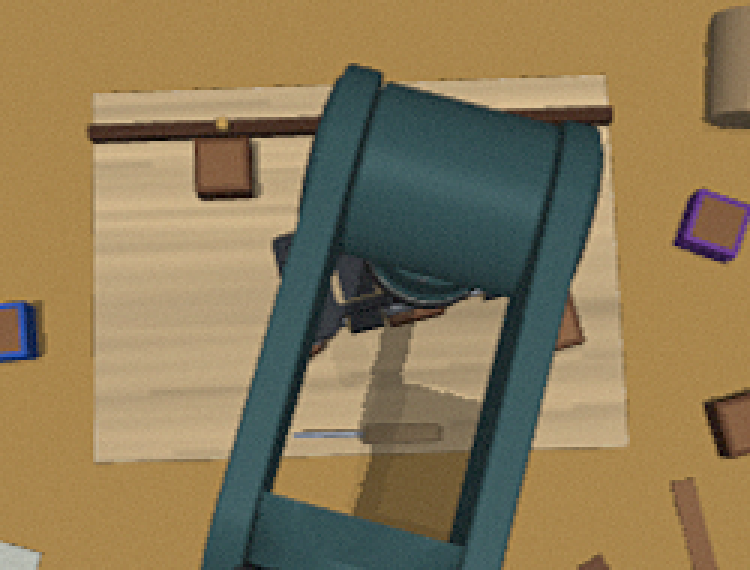

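The first box is at (225,167) in the crop, centred on its peg and square. By depth it is at x 80, y 100.1 on the board. The jaws are now over the second box.

```bash
python3 -m creep '[[[0,0,40,0],[0,0,39,0],[0,0,0,0],[0,0,0,0]]]'
python3 -m creep '[[[0,0,0,0],[0,0,0,0],[0,0,0,0],[0,0,0,0]]]' 0.3
python3 -m creep '[[[0,0,0,6],[0,0,0,6],[-18,7,0,0],[-18,7,0,0],[-18,7,0,0],[-18,8,0,0],[-18,8,0,0],[0,0,0,0]]]'
python3 - <<'E'
from h import *
plan(82,4,0,24)
E
```

```text
time: 7.55
tool_pos: [0.5199, -0.0991, 0.0257]
ee_rot: [-3.141, 0.002, -2.921]
wrist_force: [0.6, 1.0, 0.7]
width: 0.0619
time: 8.05
tool_pos: [0.5197, -0.0997, 0.026]
ee_rot: [-3.141, 0.003, -2.922]
wrist_force: [-0.2, 1.0, 5.7]
width: 0.0438
time: 9.05
tool_pos: [0.6107, -0.0612, 0.0261]
ee_rot: [-3.141, 0.004, -3.131]
wrist_force: [2.9, 1.8, 4.3]
width: 0.0438
turn 0.1 shift x -15.9 y 6.1 dz 2.1 tcp z 26.1 board [66.1 -2.1]
```

```bash
python3 -m creep '[[[-8,4,0,0],[-8,2,0,0],[0,0,0,0]]]'
python3 -m creep '[[[0,0,0,0],[0,0,0,0],[0,0,0,0],[0,0,-40,0],[0,0,-40,0],[0,0,0,-6],[0,0,0,-6],[0,0,0,0]]]' 0.66
python3 - <<'E'
from h import *
plan(-55,-143,12.2,24)
E
```

```text
time: 9.43
tool_pos: [0.6246, -0.056, 0.0261]
ee_rot: [-3.14, 0.001, -3.132]
wrist_force: [-1.9, -0.4, 8.5]
width: 0.0433
time: 10.42
tool_pos: [0.6239, -0.0553, 0.1041]
ee_rot: [3.141, -0.001, -2.923]
wrist_force: [-0.4, 0.2, -1.1]
width: 0.0621
turn -0.3 shift x 162.3 y -115.0 dz 80.1 tcp z 104.1 board [79.4  3.7]
```

```bash
python3 -m creep '[[[32,-23,0,0],[32,-23,0,0],[32,-23,0,0],[33,-23,0,0],[33,-23,0,0],[0,0,0,0],[0,0,0,0]]]'
python3 - <<'E'
from h import *
s=snapshot("wrist")
for x in boxes(s,B):print(x)
plan(-55,-143,12.2,24)
E
```

```text
time: 11.3
tool_pos: [0.4914, -0.2025, 0.1044]
ee_rot: [3.141, 0.001, -2.923]
wrist_force: [0.4, -0.4, 0.1]
width: 0.062
(array([ -55.7, -143. ]), array([43.6, 43.9]), 12.4, np.int32(2496))
(array([-54.3,  49.5]), array([45.9, 43.7]), -11.3, np.int32(2091))
turn -0.2 shift x 0.9 y -1.0 dz 80.3 tcp z 104.3 board [ -54.3 -141.9]
```

```bash
python3 -m creep '[[[1,-1,40,0],[0,0,39,0],[0,0,0,0],[0,0,0,0]]]'
python3 -m creep '[[[0,0,0,0],[0,0,0,0],[0,0,0,0],[0,0,0,0]]]' 0.3
python3 -m creep '[[[0,0,0,6],[0,0,0,6],[-20,7,0,0],[-20,7,0,0],[-20,7,0,0],[-20,7,0,0],[-20,7,0,0],[0,0,0,0]]]'
python3 - <<'E'
from h import *
plan(82,-96,0,24)
E
```

```text
time: 11.85
tool_pos: [0.4916, -0.2039, 0.0267]
ee_rot: [-3.141, 0.001, -2.921]
wrist_force: [0.8, 0.2, 0.7]
width: 0.0621
time: 12.35
tool_pos: [0.4914, -0.2045, 0.027]
ee_rot: [-3.14, 0.002, -2.922]
wrist_force: [1.1, 1.9, 5.2]
width: 0.0434
time: 13.35
tool_pos: [0.5926, -0.168, 0.0271]
ee_rot: [-3.141, 0.005, -3.131]
wrist_force: [3.0, 0.3, 3.8]
width: 0.0439
turn 0.1 shift x -35.1 y 12.7 dz 3.1 tcp z 27.1 board [  46.9 -108.7]
```

Then push home, release, lift and back away towards the robot for a clear view.

```bash
python3 -m creep '[[[-14,5,0,0],[-14,5,0,0],[-7,3,0,0],[0,0,0,0]]]'
python3 -m creep '[[[0,0,0,0],[0,0,0,0],[0,0,0,0],[0,0,-40,0],[0,0,-40,0],[0,0,-30,0],[40,-40,0,0],[40,-40,0,0]]]' 0.66
python3 -m creep '[[[40,-40,0,0],[40,-40,0,0],[40,-40,0,0],[40,-40,0,0],[0,0,0,0],[0,0,0,0]]]'
python3 - <<'E'
from h import *
s=snapshot("top");cv2.imwrite("pics/top4.png",s["color"][100:290,150:400,::-1].repeat(3,0).repeat(3,1))
for x in boxes(s,B):print(x)
E
```

```text
time: 13.85
tool_pos: [0.6255, -0.1555, 0.0271]
ee_rot: [-3.14, 0.001, -3.131]
wrist_force: [-1.4, -0.9, 6.2]
width: 0.0437
time: 14.85
tool_pos: [0.5452, -0.236, 0.1358]
ee_rot: [-3.141, 0.001, -3.129]
wrist_force: [0.0, 0.3, -0.7]
width: 0.0622
time: 15.6
tool_pos: [0.3875, -0.3967, 0.1352]
ee_rot: [3.14, 0.0, -3.132]
wrist_force: [0.3, -0.0, -1.2]
width: 0.062
(array([  81.4, -100.5]), array([44.9, 43.8]), 1.8, np.int32(364))
(array([80.1, -1. ]), array([42.5, 45.3]), -1.9, np.int32(357))
(array([ 79.8, 100.3]), array([44.5, 44.5]), 0.7, np.int32(357))
(array([-52. ,  44.7]), array([43.8, 43.9]), -0.9, np.int32(307))
```

View pics/top4.png

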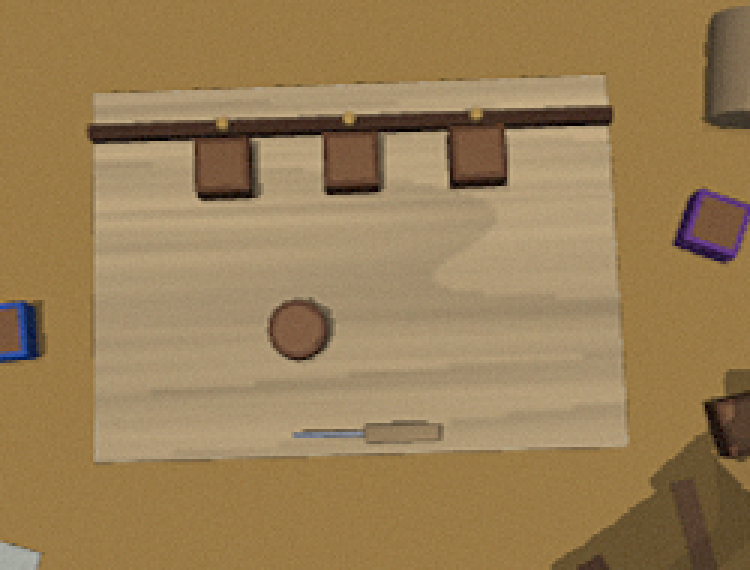

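All three boxes, at (224,167), (352,161) and (478,155), stand square in front of their pegs by the rail. The round box and the awl have not moved.

```bash
python3 -c "
from bench import ticket
ticket.close_job()"
```

```text
the job is handed in; nothing more can be done
```

The three square boxes now stand in a row at the back rail, one in front of each peg. I gripped each box lightly, slid it along the board to its peg, turned it square and let go. The job was handed in at about 16 s of the 54 s allowed.

The last top-camera check gave these positions on the board:

| Peg | x (mm) | y (mm) | Angle to rail (deg) |
|---|---|---|---|
| y = -100 | 81.4 | -100.5 | 1.8 |
| y = 0 | 80.1 | -1.0 | -1.9 |
| y = 100 | 79.8 | 100.3 | 0.7 |

- **Against the limits:** all three are well inside the position and angle limits. They measure 4–5 mm short of touching the rail, which is allowed, but the camera is only good to about 2 mm.
- **Left alone:** the round box still reads the same position, and the awl looks undisturbed. The blue and purple boxes were not touched.
- **Disagreement:** wrist-camera y positions read about 5 mm higher than the top camera's. Offsetting the release points by 3–4 mm to match put the boxes within 1 mm of the peg lines in the top-camera check.
- **Forces:** the largest wrist-force reading at the end of any move was about 9 N.

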